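# Strike a clamped milling set-up and put its parts away

## Task

The nut on the milling set-up has been slackened: draw the strap clamp back along its keyhole slot until the round end is under the nut, lift it off and lay it, same side up, along its wooden board with the round end over the post. Put the finished bracket in the empty pocket of the parts tray, the riser block in the empty pocket of its wooden case, and the step block in the empty pocket of the clamping-kit tray, each the same way up as now and flat on the pocket floor. Set each thing down without dropping it and let go.

Things in the scene. Friction and masses are not known exactly. Their poses are not given: they have to be found in the camera images.
- strap_mid (a point): Strap clamp, black steel bar 130 x 40 x 12 mm, 0.4 kg; point at its centre, half-way up. x runs along it to the nose (+65 mm), which lies 11 mm on the bracket's flange; the heel end (-65) lies on the step block. Keyhole slot through it: 13 mm wide from x -22 to +16 mm, then a round end 28 mm across centred at x +30. The solid heel part, x -65 to -22, is free to grip across the width.
- stud_top (a point): 10 mm stud on the T-slotted grey iron plate (270 x 150 x 30 mm), both fixed. Point: its top, 73 mm above the plate's top face. x towards the bracket. Its nut (fixed, 20 mm across, 10 high) is 4 mm above the strap; the strap cannot rise until slid along -x, about 28 mm from the start, so that its round end is under the nut; then it lifts off. At the start the stud is near x +2 mm of the strap.
- bracket_mid (a point): Machined aluminium bracket: flange 60 (x) x 46 (y) x 14 mm with an upright round boss, 30 mm across and 22 mm high, in its middle; 36 mm high in all, 0.14 kg. Point on the boss axis, 18 mm above the underside. It lies loose on the riser block.
- riser_mid (a point): Riser block: bright steel block drilled full of holes, 50 (x) x 75 (y) x 25 mm, 0.6 kg. Point at its centre, 12.5 mm above the underside. It lies loose on the plate under the bracket and shows on both sides of it.
- step_block_mid (a point): Step block: black steel staircase 62 mm long (x), 32 mm wide (y), 0.45 kg: a land 39 mm high from x +9 to +31 mm, then five steps each 8 mm long, 34, 29, 24, 19 and 14 mm high, down to x -31. Point at the middle of its length, 19.5 mm above the underside. It stands loose on the plate under the strap's heel end.
- strap_post (a point): The strap's place: light wooden board 60 (x) x 150 (y) x 18 mm with an upright steel post, 16 mm thick and 44 mm high, in its middle. Point on the post's axis at the board's top face; y runs along the board. The strap lies flat along the board, either way round, its round end over the post.
- bracket_place (a point): The bracket's place: empty pocket, 64 (x) x 76 (y) mm, of the grey plastic parts tray, walls 10 mm high; the bracket's 60 mm side goes along y. Point at the middle of the pocket's floor, 5 mm above the bench. A finished bracket of the same kind is fixed in the other pocket, its boss axis 76 mm off towards -y.
- riser_place (a point): The riser block's place: empty pocket, 91 (x) x 66 (y) mm, of a dark wooden case, lip 5 mm high; the block's 75 mm side goes along x. Point at the middle of the pocket's floor, 8 mm above the bench. The twin block is fixed in the other pocket, its centre 82 mm off towards -y.
- step_place (a point): The step block's place: empty pocket, 78 (x) x 48 (y) mm, of the grey steel clamping-kit tray, lip 5 mm high; the block's length goes along x, either way round. Point at the middle of the pocket's floor, 6 mm above the bench. The twin step block is fixed in the other pocket, its middle 69 mm off towards -y.

How it is judged:
At the end, for the whole second after the job is handed in: Strap flat on its board (3 mm), within 15 degrees of the board's length, round end over the post (10 mm); bracket within 14 mm, riser block and step block within 13 mm of the middle of their pockets (that is, anywhere inside them), level and on the pocket floor (3 mm); all let go and at rest (x of strap_post in the frame of strap_mid between 0.02 and 0.04 m and y of strap_post in the frame of strap_mid between -0.01 and 0.01 m and z of strap_mid in the frame of strap_post between 0.003 and 0.009 m and angle between the x axis of strap_mid and the y axis of strap_post, either way round below 0.26 rad and angle between each of strap_mid, bracket_mid, riser_mid, step_block_mid's own z axis and vertical below 0.07 rad and horizontal distance between bracket_mid and bracket_place below 0.014 m and z of bracket_mid in the frame of bracket_place between 0.015 and 0.021 m and horizontal distance between riser_mid and riser_place below 0.013 m and z of riser_mid in the frame of riser_place between 0.0095 and 0.0155 m and horizontal distance between step_block_mid and step_place below 0.013 m and z of step_block_mid in the frame of step_place between 0.0165 and 0.0225 m and linear speed of each of strap, bracket, riser, step_block below 0.02 m/s and contact force between the fingers and strap below 0.1 N and contact force between the fingers and bracket below 0.1 N and contact force between the fingers and riser below 0.1 N and contact force between the fingers and step_block below 0.1 N); the robot touches nothing.
It fails at once if the strap clamp is dropped (falls free by more than about 25 mm) (linear speed of strap above 0.7 m/s and contact force between the fingers and strap below 0.05 N).
It fails at once if the bracket is dropped (falls free by more than about 25 mm) (linear speed of bracket above 0.7 m/s and contact force between the fingers and bracket below 0.05 N).
It fails at once if the riser block is dropped (falls free by more than about 25 mm) (linear speed of riser above 0.7 m/s and contact force between the fingers and riser below 0.05 N).
It fails at once if the step block is dropped (falls free by more than about 25 mm) (linear speed of step_block above 0.7 m/s and contact force between the fingers and step_block below 0.05 N).
It also fails if it takes over 90 s, if anything falls off the work surface, if the arm or the gripper's body presses on something with over 40 N, if the wrist force passes 120 N, or if a joint passes its speed limit or range.

## Robot

A 6-joint arm with a two-finger parallel gripper is mounted at the origin on the work surface. World frame = base frame: x ahead of the robot, y to its left, z up, the work surface at z = 0. Lengths are in m, angles in rad, forces in N, time in s.
With the tool pointing down it reaches from about 0.375 to 0.9 m from the base axis. Payload 3.1 kg.
Tool frame: the origin (TCP) lies where the fingers leave the gripper's body, on its centre line; the fingertips stand 73 mm ahead of it and the grasp point (between the pads) lies 54 mm ahead of it; z points along the fingers, y is the line along which they close (so a half turn about z gives the same grasp; the last joint's range is limited). The gripper opens to 85 mm and grips with 20 to 120 N. Pads are 22 mm wide; open, the fingers measure 114 mm over their backs; the gripper's body (76 mm by 85 mm) begins 54 mm behind the grasp point. The pads swing forward as they close: fully open they stand 13 mm farther back than shut.
Start: joints at [0.928, 0.527, 1.433, -0, 1.181, -0.178], TCP at [0.28, 0.559, 0.304] pointing down, gripper open.
Joint ranges: [-3.08, 3.08], [-0.75, 2.2], [0.22, 2.44], [-1.43, 4.57], [0, 2.65], [-2.85, 2.85]. Speed limits (rad/s): [2.79, 2.79, 3.14, 3.14, 3.14, 3.14].

## Interface

Orientations are given as a unit quaternion [x, y, z, w].
In Python, from station import manip gives the robot as it stands.
- The arm moves only by the tool step_arm, never from a script. Its argument "moves" is one flat list of numbers, 5 for each row, row after row: the opening, from 0 (shut) to 1 (fully open), then the shift along the world's x, y, z scaled (see below), then the turn about the world's z scaled (see below). In form: [fingers, x, y, z, yaw, fingers, x, y, z, yaw, ...]. A call has 1 to 12 rows; each row is the pose to reach, as a shift and turn from the pose commanded when the call began, turning the shorter way round; what a row does not reach only later rows make up. The controller multiplies each number of a shift by 200 mm and each number of a turn by pi rad. A row lasts 1/8 s, in which the tool goes at most 62.5 mm and 10.7 degrees, less where a joint would pass 70% of its speed; a pose out of reach is approached as far as the arm can. A call with a number of a shift or a turn outside -1 to 1 is refused whole. A call with a gripper value outside its range is refused whole. The fingers move at their own pace and stop on an object; "grip_force" is the grip in N (left out, the last holds). Time passes only in rows, so rows that repeat a pose let the fingers close. It gives the time, the measured TCP pose, the force, the opening and the grip force at its end, in the units of the state.
- manip.sense(): the state, without advancing time (a new reading comes with each control period).
- manip.snapshot(name): name is "side" or "top"; returns a dict with "color" (420x560x3 uint8, blue, green, red), "z_map" (420x560 float32, m along the optical axis (not along the pixel's ray), 0 where there is no reading), "fovy" (degrees; the focal length in pixels is half the picture's height over the tangent of half this angle, whatever the lens; pixels are square), "cx", "cy" (the principal point, pixels), "R" (3x3) and "t" (3): a world point X has camera coordinates R X + t. Camera axes: x right, y down, z forward; pixel columns grow to the right and rows downward; lengths in m; the calibration is good to about 2 mm. A picture is of the moment at which its call begins.
- manip.sign_off(): hands the job in; it is judged then, once.
The state is a dict: "t": time; "q": joint angles; "qd": joint speeds; "tau": joint torques, N m; "tcp_pos": TCP position; "tool_rot": TCP orientation; "force": force on the tool from outside, world axes, zero at the start; "ft_torque": the same for the moment, N m; "finger_gap": opening from 0.0 (shut) to 1.0 (fully open); "gripper_force": force on a finger pad.
Only numpy, scipy, OpenCV 4.12 (cv2) and the standard library are available. Lean on these libraries where they do the work, as an engineer would, in place of code of your own. Each camera call takes 0.05 s, during which the arm holds its last target. There are 200 camera calls.

## Working session

There is one attempt and no reset: what is moved stays moved. The work goes in short steps, Python scripts to look and compute and a tool call to move; the robot and the scene stay as the last step left them, time stands still between calls to the robot, and variables do not carry over. Pictures are saved under pics/ and viewed, at most 14 in all, crops included, and the job is handed in when it is done.

Besides the shell and the picture viewer there is one more tool, called as name(argument=value, ...) on one line, values as JSON. step_arm: Moves the arm, as the interface text tells. Its arguments: {"type":"object","properties":{"moves":{"type":"array","items":{"type":"number"}},"grip_force":{"type":"number"}},"required":["moves"]}

```bash
mkdir -p pics; ls
cat > h.py <<'E'
import numpy as np, cv2
from station import manip
def shot(n,f):
    s=manip.snapshot(n); cv2.imwrite(f'pics/{f}.png',s['color']); np.savez(f'pics/{f}.npz',**s); return s
def cloud(s):
    z=s['z_map']; h,w=z.shape; f=h/2/np.tan(np.radians(s['fovy'])/2)
    v,u=np.mgrid[:h,:w]; P=np.stack([(u-s['cx'])/f*z,(v-s['cy'])/f*z,z],-1)
    W=(P-s['t'])@s['R']; W[z<=0]=np.nan; return W
E
python3 - <<'E'
from h import *
for n in('top','side'):
    s=shot(n,n+'0'); print(n,s['fovy'],s['cx'],s['cy'],s['R'],s['t'])
print(manip.sense())
E
```

```text
pics
top 48.674597699196795 285.6941795255716 211.68131623160662 [[ 0.02915531 -0.99952355  0.0101307 ]
 [-0.98543686 -0.03044003 -0.16729497]
 [ 0.16752364 -0.00510563 -0.98585484]] [-0.00329897  0.56290496  1.08925691]
side 47.728552974224 282.98664700167035 205.23542356116332 [[ 0.99545484 -0.09504375  0.00602925]
 [-0.05546215 -0.63002839 -0.77458904]
 [ 0.07741845  0.77073401 -0.63243614]] [-0.54598742  0.12371733  0.9449699 ]
{'t': 0.1, 'q': array([ 9.28495618e-01,  5.28385559e-01,  1.43376506e+00,  1.24222704e-05,
        1.18140683e+00, -1.78477412e-01]), 'qd': array([ 2.65724634e-06, -3.20313921e-03, -2.00938509e-03, -5.75758055e-04,
       -8.41545097e-04,  3.57865048e-04]), 'tau': array([ 3.30567473e-04, -4.43303668e+01, -1.78586894e+01, -1.67230810e-04,
        3.85996420e-03, -3.87144055e-06]), 'tcp_pos': array([0.27926142, 0.55858224, 0.30302664]), 'tool_rot': array([ 2.29840603e-01,  9.73227790e-01, -8.98531488e-04, -3.97209496e-04]), 'force': array([ 0.12660747, -0.12407396, -0.365543  ]), 'ft_torque': array([-0.01011968, -0.04505371,  0.05158811]), 'gripper_force': 0.0, 'finger_gap': 0.9955149016767083}
```

View pics/top0.png

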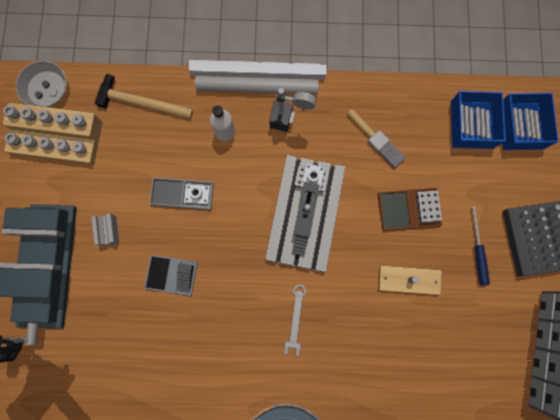

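View pics/side0.png

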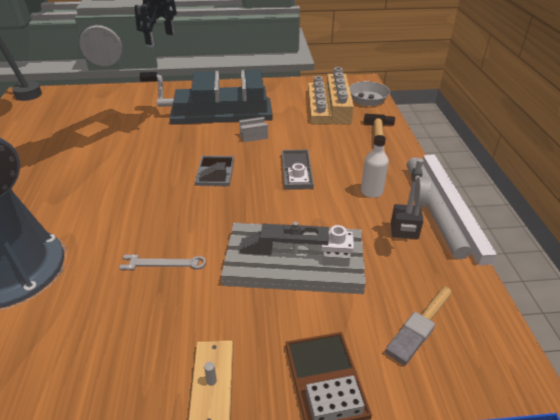

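The top view shows the clamp set-up at about (305,215), with the bracket at (313,177) and the heel and step block at (297,255). The parts tray's empty pocket is at (168,193), the kit tray's at (160,273), the dark case's at (396,211), and the post is at (413,281). The side view shows the same layout. Next I'll measure from the depth clouds and an enlarged crop.

```bash
cat > m.py <<'E'
from h import *
def rect(W,box,zlo,zhi,name,ok=None):
    u0,u1,v0,v1=box; P=W[v0:v1,u0:u1].reshape(-1,3); P=P[np.isfinite(P[:,0])]
    P=P[(P[:,2]>zlo)&(P[:,2]<zhi)]
    if len(P)<5: print(name,'few',len(P)); return
    (c,s,a)=cv2.minAreaRect((P[:,:2]*1000).astype(np.float32))
    print(name,len(P),'c',np.round(c,1),'size',np.round(s,1),'ang',round(a,1),'z',round(np.median(P[:,2])*1000,1),'mean',np.round(P[:,:2].mean(0)*1000,1))
E
python3 - <<'E'
from m import *
s=dict(np.load('pics/top0.npz')); W=cloud(s)
fx=(260,350,145,280)
rect(W,fx,.025,.034,'plate');rect(W,fx,.05,.058,'riser');rect(W,fx,.065,.073,'flange');rect(W,fx,.087,.094,'boss/nut');rect((W),(300,328,155,188),.087,.094,'boss')
rect(W,fx,.077,.085,'strap');rect(W,fx,.098,.108,'stud');rect(W,(285,320,235,275),.040,.074,'step')
rect(W,(370,450,260,300),.012,.024,'board');rect(W,(395,430,265,295),.035,.07,'post')
rect(W,(140,220,170,220),.004,.02,'ptray');rect(W,(175,220,170,220),.034,.05,'pboss')
rect(W,(140,205,250,300),.004,.02,'ktray');rect(W,(140,205,250,300),.018,.05,'ktwin')
rect(W,(370,450,180,240),.004,.02,'case');rect(W,(370,450,180,240),.026,.05,'ctwin')
c=s['color']
a=cv2.resize(c[145:280,255:355],None,fx=5,fy=4.4,interpolation=cv2.INTER_CUBIC)
cv2.imwrite('pics/fix.png',cv2.resize(c[148:273,265:350],None,fx=4.7,fy=4.7,interpolation=cv2.INTER_CUBIC))
t=[cv2.resize(c[v:v+60,u:u+90],(400,267),interpolation=cv2.INTER_CUBIC) for u,v in((137,165),(127,245),(365,180),(365,250))]
cv2.imwrite('pics/trays.png',np.vstack([np.hstack(t[:2]),np.hstack(t[2:])]))
E
```

```text
plate 3395 c [568.  -35.4] size [150.2 271.2] ang 80.3 z 30.6 mean [554.8 -33.3]
riser 273 c [568.5 -31.2] size [ 74.8 212.7] ang 79.3 z 55.2 mean [602.6 -36.7]
flange 248 c [582.2 -37.2] size [ 45.7 193.7] ang 79.9 z 69.1 mean [628.9 -45.6]
boss/nut 81 c [584.3 -36.1] size [ 29.  157.2] ang 79.0 z 91.2 mean [631.7 -45.8]
boss 67 c [647.5 -48.7] size [27.9 28.7] ang 0.6 z 91.5 mean [646.5 -48.2]
strap 663 c [580.4 -37.2] size [ 39.6 158.4] ang 80.3 z 81.6 mean [562.7 -34.1]
stud 20 c [566.1 -35.4] size [ 9.5 13.6] ang 88.1 z 103.2 mean [567.3 -35.3]
step 247 c [481.9 -21.3] size [31.9 41.8] ang 80.8 z 55.5 mean [482.4 -21.4]
board 1434 c [ 408.  -296.6] size [151.8  59.9] ang 87.4 z 19.3 mean [ 407.6 -295.6]
post 54 c [ 408.  -295.7] size [14.8 15. ] ang 22.7 z 61.3 mean [ 407.9 -294.1]
ptray 1359 c [606.6 287. ] size [128.  202.9] ang 1.9 z 7.9 mean [608.5 285.9]
pboss 81 c [607.1 240.1] size [29.3 28. ] ang 47.4 z 40.5 mean [607.5 239.7]
ktray 1325 c [404.  290.5] size [120.4 159.9] ang 1.9 z 8.7 mean [402.8 300.6]
ktwin 370 c [399.6 260.6] size [41.8 61.8] ang 83.3 z 36.4 mean [400.1 254.9]
case 1933 c [ 586.2 -302.9] size [153.1 208.4] ang 1.7 z 10.1 mean [ 583.5 -284.7]
ctwin 628 c [ 591.6 -343.6] size [76.  51.7] ang 6.3 z 34.0 mean [ 590.8 -342.7]
```

View pics/fix.png

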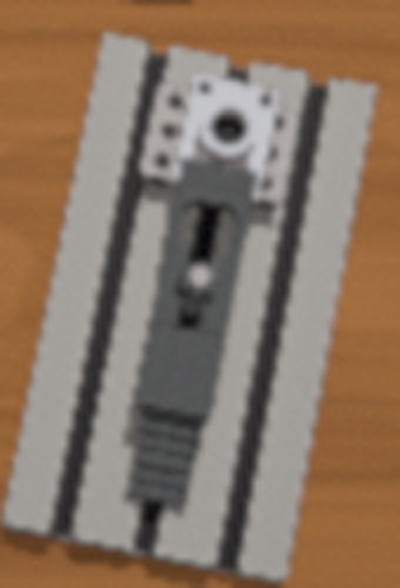

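View pics/trays.png

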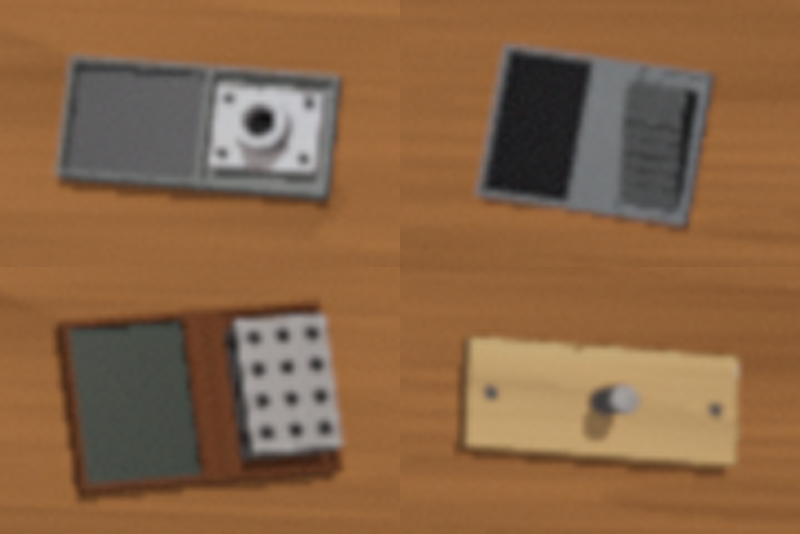

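The enlarged crops show the strap's heel on the step block's land with the steps facing the robot. They also show each tray's empty pocket on its left (+y) side. Next I'll get the tray angles and find the fingertip reach from the side view.

Run:
```python
from m import *
s=dict(np.load('pics/top0.npz')); W=cloud(s)
S=dict(np.load('pics/side0.npz')); V=cloud(S)
def big(W,box,zlo,zhi,name):
    u0,u1,v0,v1=box; C=W[v0:v1,u0:u1]; m=((C[...,2]>zlo)&(C[...,2]<zhi)).astype(np.uint8)
    n,l,st,_=cv2.connectedComponentsWithStats(m); k=1+np.argmax(st[1:,4]); P=C[l==k]
    c,sz,a=cv2.minAreaRect((P[:,:2]*1000).astype(np.float32)); print(name,len(P),np.round(c,1),np.round(sz,1),round(a,1),'zmed',round(np.median(P[:,2])*1000,1))
for z in(.006,.008):
  big(W,(130,230,160,225),z,.06,'ptray');big(W,(130,215,245,305),z,.06,'ktray');big(W,(365,455,175,245),z,.06,'case')
big(W,(140,205,250,300),.015,.06,'ktwin');big(W,(370,450,180,240),.025,.05,'ctwin');big(W,(175,220,170,220),.013,.025,'pflange')
big(W,(285,320,235,275),.040,.074,'step'); big(W,(270,330,185,250),.077,.086,'strap')
big(W,(296,330,155,190),.064,.073,'flange'); big(W,(270,350,155,200),.05,.058,'riser')
# side view
big(V,(225,370,215,290),.0985,.108,'Sstud'); big(V,(320,365,220,250),.086,.094,'Sboss')
big(V,(190,235,340,420),.05,.07,'Spost'); big(V,(280,315,150,190),.036,.046,'Spboss')
D=np.hypot(V[...,0]-.28,V[...,1]-.559)<.075
z=V[...,2][D&(V[...,2]>.1)]; print('tip z',np.percentile(z,[0,1,3]) if len(z) else None)
D=np.hypot(W[...,0]-.28,W[...,1]-.559)<.1
z=W[...,2][D&(W[...,2]>.1)]; print('topcam',len(z))
```

```text
ptray 1199 [609.2 280.6] [156.2  71.2] 87.5 zmed 15.2
ktray 1395 [403.5 295.3] [120.9  83.9] 83.5 zmed 11.5
case 2276 [ 588.5 -299.7] [102.8 151.6] 6.5 zmed 13.0
ptray 849 [609.2 280.6] [156.2  71.2] 87.5 zmed 17.8
ktray 902 [401.8 280.9] [91.9 83.9] 83.5 zmed 14.1
case 2057 [ 587.2 -299.9] [100.2 151.6] 6.5 zmed 13.8
ktwin 387 [399.2 257.1] [35.1 61.8] 82.8 zmed 36.1
ctwin 631 [ 591.6 -343.6] [76.  51.7] 6.3 zmed 34.0
pflange 305 [607.3 240. ] [60.4 46.6] 87.3 zmed 19.5
step 247 [481.9 -21.3] [31.9 41.8] 80.8 zmed 55.5
strap 633 [564.5 -34.4] [ 39.6 126.1] 80.3 zmed 81.7
flange 191 [648.5 -49. ] [45.7 58.9] 80.0 zmed 69.3
riser 117 [653.8 -17.9] [17.  50.2] 79.6 zmed 55.7
Sstud 28 [566.4 -36.3] [10.9 10.3] 57.3 zmed 103.1
Sboss 128 [646.7 -50.9] [32.4 28.1] 83.5 zmed 91.2
Spost 122 [ 407.6 -297.1] [15.  15.6] 30.8 zmed 61.6
Spboss 74 [606.3 238.2] [33.  26.7] 83.3 zmed 40.9
tip z [0.10020129 0.10812271 0.11162106]
topcam 1092
```

Heights agree with the task's dimensions. Fixture axis is at −9.8°, with strap mid (564.5,−35), boss (647,−49.5), riser (649,−48) and step block (492,−23). Places are: bracket (610,316), step (407,328), riser (583,−261) and post (408,−296). Moving above the strap's heel.

step_arm(moves=[0.7,0.21,-0.5,0,0.05,0.7,0.42,-1,0,0.094,0.7,0.42,-1,0,0.094,0.7,0.42,-1,0,0.094,0.7,0.42,-1,0,0.094], grip_force=60)

```text
t: 0.72
tcp_pos: [0.3641, 0.3572, 0.3037]
tool_rot: [0.086, 0.996, -0.0, -0.0]
force: [0.1, 0.2, -0.2]
finger_gap: 0.703
gripper_force: 0.0
```

step_arm(moves=[0.7,0.42,-1,0,0,0.7,0.42,-1,0,0,0.7,0.42,-1,0,0,0.7,0.42,-1,0,0,0.7,0.42,-1,0,0])

```text
t: 1.35
tcp_pos: [0.4486, 0.1583, 0.3038]
tool_rot: [0.086, 0.996, 0.0, 0.0]
force: [0.1, -0.0, -0.8]
finger_gap: 0.698
gripper_force: 0.0
```

step_arm(moves=[0.7,0.4,-0.94,-0.3,0,0.7,0.4,-0.94,-0.3,0,0.7,0.4,-0.94,-0.3,0,0.7,0.4,-0.94,-0.5,0,0.7,0.4,-0.94,-0.5,0,0.7,0.4,-0.94,-0.5,0])

```text
t: 2.1
tcp_pos: [0.5273, -0.027, 0.2043]
tool_rot: [0.083, 0.997, 0.0, -0.0]
force: [-0.0, 0.5, 0.5]
finger_gap: 0.7
gripper_force: 0.0
```

Run:
```python
from m import *
S=shot('side','side1'); V=cloud(S); p=manip.sense()['tcp_pos']; print(p)
D=(np.hypot(V[...,0]-p[0],V[...,1]-p[1])<.065)&(V[...,2]>.108)&(V[...,2]<.2)
P=V[D]; print(np.round(np.percentile(P[:,2],[0,1,2,5]),4))
tip=P[P[:,2]<P[:,2].min()+.02]; print(tip.mean(0), cv2.minAreaRect((tip[:,:2]*1000).astype(np.float32)))
cv2.imwrite('pics/s1c.png',cv2.resize(S['color'][130:300,200:380],None,fx=3.3,fy=3.3,interpolation=cv2.INTER_CUBIC))
```

```text
[ 0.5276232  -0.02707477  0.20507   ]
[0.1371 0.1383 0.139  0.1432]
[ 0.52185059 -0.06053704  0.1483774 ] ((525.1029052734375, -33.764461517333984), (79.49300384521484, 21.83750343322754), 80.43445587158203)
```

View pics/s1c.png

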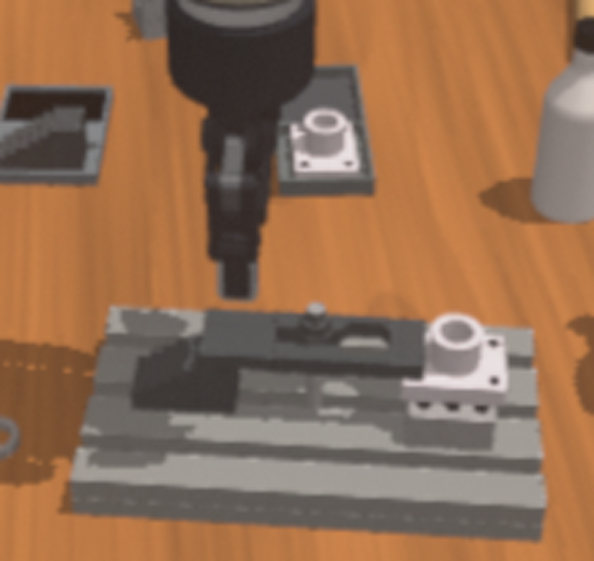

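Fingertips read 68 mm ahead of the TCP at 0.7 opening. The gripper hangs in line over the strap's heel. Going down so the tips end about 2.5 mm above the strap's underside, then gripping.

step_arm(moves=[0.7,0,-0.006,-0.15,0,0.7,0,-0.006,-0.3,0,0.7,0,-0.006,-0.3,0,0.45,0,-0.006,-0.3,0,0.4,0,-0.006,-0.3,0,0.4,0,-0.006,-0.3,0,0.4,0,-0.006,-0.3,0,0.4,0,-0.006,-0.3,0], grip_force=100)

```text
t: 3.15
tcp_pos: [0.5284, -0.0295, 0.1465]
tool_rot: [0.084, 0.996, 0.0, 0.002]
force: [-0.7, 2.8, 7.0]
finger_gap: 0.43
gripper_force: 99.3
```

The fingers closed about 2.5 mm high, so the pads overlap the strap by only about 6 mm. I'll reopen, go lower and grip again.

step_arm(moves=[0.6,0,0,0,0,0.6,0,0,-0.02,0,0.5,0,0,-0.02,0,0.4,0,0,-0.02,0,0.4,0,0,-0.02,0,0.4,0,0,-0.02,0,0.4,0,0,-0.02,0], grip_force=100)

```text
t: 4.03
tcp_pos: [0.5275, -0.0301, 0.1404]
tool_rot: [0.084, 0.996, -0.0, -0.0]
force: [-1.1, 1.3, 5.7]
finger_gap: 0.434
gripper_force: 100.0
```

step_arm(moves=[0.4,0,0,0.01,0,0.4,0,0,0.01,0,0.4,-0.035,0.006,0.01,0,0.4,-0.07,0.012,0.01,0,0.4,-0.105,0.018,0.01,0,0.4,-0.138,0.024,0.01,0,0.4,-0.138,0.024,0.01,0,0.4,-0.138,0.024,0.01,0], grip_force=100)

```text
t: 5.03
tcp_pos: [0.5003, -0.0256, 0.142]
tool_rot: [0.084, 0.996, -0.0, 0.0]
force: [0.1, -0.2, -4.2]
finger_gap: 0.435
gripper_force: 100.5
```

Run:
```python
from m import *
S=shot('side','side2'); T=shot('top','top2')
a=cv2.resize(S['color'][215:295,225:370],None,fx=4,fy=4,interpolation=cv2.INTER_CUBIC)
b=cv2.resize(T['color'][150:215,285:340],None,fx=4,fy=4,interpolation=cv2.INTER_CUBIC)
o=np.zeros((320,800,3),np.uint8); o[:,:580]=a[:320]; o[:260,580:800]=b; cv2.imwrite('pics/c2.png',o)
W=cloud(T); rect(W,(300,330,155,195),.087,.094,'boss'); rect(W,(285,330,150,225),.098,.108,'stud')
```

```text
boss 68 c [647.2 -48.7] size [27.6 28.9] ang 6.0 z 91.1 mean [646.8 -49.3]
stud few 1
```

View pics/c2.png

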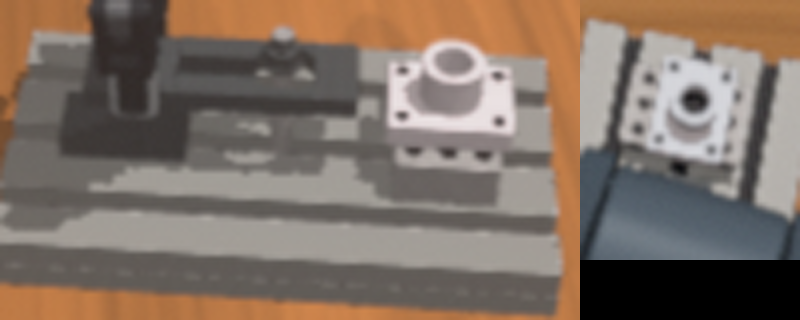

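The strap's nose is off the bracket and the stud stands in the round end, with the strap's full weight on the gripper (−4 N). Lifting, and watching the force.

step_arm(moves=[0.4,0,0,0.04,0,0.4,0,0,0.08,0,0.4,0,0,0.12,0,0.4,0,0,0.16,0,0.4,0,0,0.2,0,0.4,0,0,0.25,0,0.4,0,0,0.3,0,0.4,0,0,0.4,0,0.4,0,0,0.5,0,0.4,0,0,0.5,0,0.4,0,0,0.5,0])

```text
t: 6.5
tcp_pos: [0.4995, -0.0253, 0.2416]
tool_rot: [0.084, 0.996, 0.0, -0.0]
force: [0.1, -0.0, -3.8]
finger_gap: 0.439
gripper_force: 100.8
```

step_arm(moves=[0.4,-0.05,-0.12,0,-0.06,0.4,-0.1,-0.24,0,-0.12,0.4,-0.15,-0.36,0,-0.18,0.4,-0.2,-0.48,0,-0.24,0.4,-0.25,-0.6,0,-0.3,0.4,-0.3,-0.72,0,-0.36,0.4,-0.35,-0.84,0,-0.42,0.4,-0.4,-0.96,0,-0.46,0.4,-0.44,-1,0,-0.46,0.4,-0.44,-1,0,-0.46,0.4,-0.44,-1,0,-0.46])

```text
t: 7.88
tcp_pos: [0.4119, -0.2245, 0.2416]
tool_rot: [0.722, 0.692, 0.0, -0.001]
force: [0.3, -0.0, -4.2]
finger_gap: 0.438
gripper_force: 100.9
```

step_arm(moves=[0.4,0,-0.02,-0.15,0,0.4,0,-0.02,-0.3,0,0.4,0,-0.02,-0.42,0,0.4,0,-0.02,-0.42,0,0.4,0,-0.02,-0.42,0])

```text
t: 8.5
tcp_pos: [0.4126, -0.2293, 0.1585]
tool_rot: [0.722, 0.692, 0.0, 0.001]
force: [0.7, -0.7, -4.6]
finger_gap: 0.436
gripper_force: 101.6
```

Run:
```python
from m import *
print(manip.sense()['tcp_pos'])
S=shot('side','side3'); T=shot('top','top3')
a=cv2.resize(S['color'][290:420,140:280],None,fx=4,fy=4,interpolation=cv2.INTER_CUBIC)
b=cv2.resize(T['color'][240:320,365:425+20],None,fx=3,fy=3,interpolation=cv2.INTER_CUBIC)
o=np.zeros((520,800,3),np.uint8); o[:,:560]=a; o[:240,560:800]=b; cv2.imwrite('pics/c3.png',o)
W=cloud(T)
P=W[240:320,360:450].reshape(-1,3); P=P[(P[:,2]>.082)&(P[:,2]<.115)]; print(len(P),P.min(0),P.max(0)) if len(P) else 0
rect(W,(360,450,240,320),.09,.11,'strap')
```

```text
[ 0.41259555 -0.22934161  0.15851965]
strap few 0
```

View pics/c3.png

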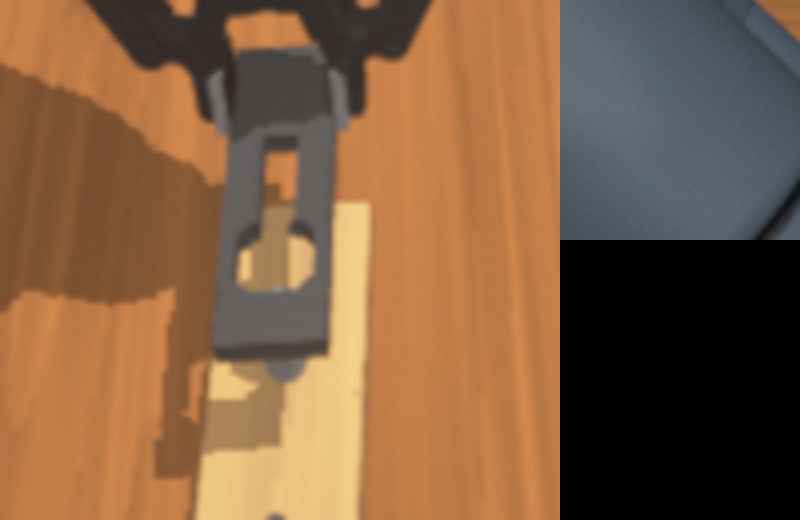

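The side crop shows the strap hanging over the board, with its round end at about crop (277,256), which is (209,354) in the full picture. The post tip shows just beyond the hole at full (211,381). Working out where the hole is in the world frame.

Run:
```python
from m import *
S=dict(np.load('pics/side3.npz')); V=cloud(S)
P=V[290:385,190:225].reshape(-1,3); q=P[(P[:,2]>.085)&(P[:,2]<.11)&(P[:,1]<-.26)]
z=np.median(q[:,2]); print('strap top z',z)
c,s,a=cv2.minAreaRect((q[:,:2]*1000).astype(np.float32)); print(c,s,a)
A=np.c_[q[:,:2],np.ones(len(q))]; print('slopes',np.linalg.lstsq(A,q[:,2],rcond=None)[0])
f=210/np.tan(np.radians(S['fovy'])/2)
for u,v in((209.2,354),(209.2,353),(209.2,355)):
    d=S['R'].T@np.array([(u-S['cx'])/f,(v-S['cy'])/f,1]); o=-S['R'].T@S['t']; print(np.round(1000*(o+d*(z-o[2])/d[2]),1))
```

```text
strap top z 0.09880393237028688
(410.4632568359375, -298.35308837890625) (76.794921875, 40.3613166809082) 89.04524993896484
slopes [-0.00423799  0.02355618  0.10681614]
[ 412.6 -300.9   98.8]
[ 412.5 -299.3   98.8]
[ 412.6 -302.6   98.8]
```

step_arm(moves=[0.4,-0.013,0.013,0,0,0.4,-0.013,0.013,-0.05,0,0.4,-0.013,0.013,-0.1,0,0.4,-0.013,0.013,-0.15,0,0.4,-0.013,0.013,-0.2,0,0.4,-0.013,0.013,-0.2,0,0.4,-0.013,0.013,-0.2,0])

```text
t: 9.48
tcp_pos: [0.4094, -0.2269, 0.1178]
tool_rot: [0.722, 0.692, -0.0, -0.0]
force: [0.3, 0.1, -4.6]
finger_gap: 0.433
gripper_force: 101.5
```

step_arm(moves=[0.4,0,0,-0.04,0,0.4,0,0,-0.08,0,0.4,0,0,-0.12,0,0.4,0,0,-0.125,0,0.4,0,0,-0.125,0])

```text
t: 10.1
tcp_pos: [0.4093, -0.2268, 0.0927]
tool_rot: [0.722, 0.692, -0.0, -0.0]
force: [0.4, 0.2, -3.7]
finger_gap: 0.44
gripper_force: 101.6
```

step_arm(moves=[0.4,0,0,-0.005,0,0.4,0,0,-0.01,0,0.4,0,0,-0.01,0,0.4,0,0,-0.01,0])

```text
t: 10.6
tcp_pos: [0.4094, -0.2269, 0.091]
tool_rot: [0.722, 0.692, -0.0, 0.0]
force: [0.4, -0.4, -4.2]
finger_gap: 0.44
gripper_force: 101.6
```

step_arm(moves=[0.4,0,0,-0.005,0,0.4,0,0,-0.01,0,0.4,0,0,-0.015,0,0.4,0,0,-0.015,0,0.4,0,0,-0.015,0])

```text
t: 11.22
tcp_pos: [0.4094, -0.2268, 0.0897]
tool_rot: [0.722, 0.692, 0.0, 0.001]
force: [-2.4, 2.1, 14.3]
finger_gap: 0.435
gripper_force: 111.9
```

Contact at +14 N. Easing up 1.5 mm, letting go and rising.

step_arm(moves=[0.4,0,0,0.006,0,0.4,0,0,0.006,0,0.55,0,0,0.008,0,0.65,0,0,0.008,0,0.65,0,0,0.008,0,0.65,0,0,0.1,0,0.65,0,0,0.3,0,0.65,0,0,0.6,0,0.65,0,0,0.8,0,0.65,0,0,0.8,0])

```text
t: 12.48
tcp_pos: [0.4106, -0.2278, 0.2508]
tool_rot: [0.722, 0.692, 0.0, 0.004]
force: [-0.4, -0.1, -0.6]
finger_gap: 0.652
gripper_force: 0.0
```

step_arm(moves=[0.6,0.12,0.1,0,0.06,0.6,0.24,0.2,0,0.12,0.6,0.36,0.3,0,0.18,0.6,0.48,0.4,0,0.24,0.6,0.6,0.5,0,0.3,0.6,0.75,0.6,0,0.36,0.6,0.9,0.7,0,0.42,0.6,1,0.8,0,0.46,0.6,1,0.89,0,0.46,0.6,1,0.89,0,0.46,0.6,1,0.89,0,0.46])

```text
t: 13.85
tcp_pos: [0.6083, -0.0492, 0.2474]
tool_rot: [0.085, 0.996, -0.0, -0.001]
force: [-0.5, -0.3, 0.4]
finger_gap: 0.599
gripper_force: 0.0
```

step_arm(moves=[0.6,0.18,0,-0.1,0,0.6,0.18,0,-0.3,0,0.6,0.18,0,-0.3,0,0.6,0.18,0,-0.3,0,0.6,0.18,0,-0.3,0])

```text
t: 14.48
tcp_pos: [0.646, -0.0494, 0.1898]
tool_rot: [0.084, 0.996, -0.0, 0.002]
force: [-0.2, -0.6, 0.9]
finger_gap: 0.601
gripper_force: 0.0
```

Run:
```python
from m import *
p=manip.sense()['tcp_pos'];print(p)
S=shot('side','side4'); V=cloud(S)
rect(V,(170,250,320,420),.026,.036,'strap on board'); rect(V,(170,250,330,420),.05,.07,'post')
D=(np.hypot(V[...,0]-p[0],V[...,1]-p[1])<.065)&(V[...,2]>.1)&(V[...,2]<.2)
P=V[D]; tip=P[P[:,2]<P[:,2].min()+.02]; print(P[:,2].min(), cv2.minAreaRect((tip[:,:2]*1000).astype(np.float32)))
rect(V,(320,365,220,250),.086,.094,'boss')
a=cv2.resize(S['color'][200:300,225:375],None,fx=3,fy=3,interpolation=cv2.INTER_CUBIC)
b=cv2.resize(S['color'][320:420,160:260],None,fx=3,fy=3,interpolation=cv2.INTER_CUBIC)
cv2.imwrite('pics/c4.png',np.hstack([a,b]))
```

```text
[ 0.64596494 -0.04936254  0.18984335]
strap on board 1486 c [ 407.9 -267.6] size [131.7  40.4] ang 88.7 z 30.5 mean [ 408.2 -270. ]
post 123 c [ 407.6 -297.5] size [14.8 14.9] ang 75.5 z 61.6 mean [ 408. -299.]
0.12147699408528802 ((635.68798828125, -54.02413558959961), (21.03126335144043, 74.54471588134766), 9.092403411865234)
boss 85 c [645.  -54.7] size [24.  29.5] ang 67.2 z 90.7 mean [645.2 -56.9]
```

View pics/c4.png

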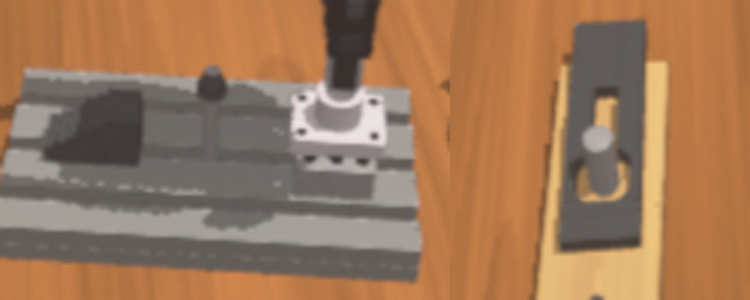

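The strap lies flat on its board with the post in its round end (29.9 mm from mid, angle good), and the gripper stands over the boss. Going down and gripping the boss.

step_arm(moves=[0.6,0.005,0,-0.1,0,0.6,0.005,0,-0.2,0,0.6,0.005,0,-0.22,0,0.6,0.005,0,-0.22,0,0.4,0.005,0,-0.22,0,0.25,0.005,0,-0.22,0,0.25,0.005,0,-0.22,0,0.25,0.005,0,-0.22,0,0.25,0.005,0,-0.22,0], grip_force=60)

```text
t: 15.65
tcp_pos: [0.6468, -0.049, 0.1446]
tool_rot: [0.084, 0.996, -0.0, 0.001]
force: [0.3, -0.6, 4.8]
finger_gap: 0.327
gripper_force: 59.5
```

step_arm(moves=[0.25,0,0,0.1,0,0.25,0,0,0.25,0,0.25,0,0,0.4,0,0.25,-0.03,0.15,0.5,-0.06,0.25,-0.06,0.3,0.5,-0.12,0.25,-0.09,0.45,0.5,-0.18,0.25,-0.12,0.6,0.5,-0.24,0.25,-0.15,0.8,0.5,-0.3,0.25,-0.18,1,0.5,-0.36,0.25,-0.18,1,0.5,-0.42,0.25,-0.18,1,0.5,-0.46,0.25,-0.18,1,0.5,-0.46])

```text
t: 17.15
tcp_pos: [0.61, 0.1514, 0.2444]
tool_rot: [0.721, 0.693, -0.0, -0.0]
force: [0.7, -0.4, -1.5]
finger_gap: 0.323
gripper_force: 59.3
```

step_arm(moves=[0.25,0,0.25,0,0,0.25,0,0.5,-0.1,0,0.25,0,0.7,-0.3,0,0.25,0,0.825,-0.5,0,0.25,0,0.825,-0.5,0,0.25,0,0.825,-0.5,0])

```text
t: 17.9
tcp_pos: [0.611, 0.3157, 0.1448]
tool_rot: [0.722, 0.692, 0.0, 0.0]
force: [0.7, 0.4, 0.1]
finger_gap: 0.331
gripper_force: 59.4
```

Run:
```python
from m import *
print(manip.sense()['tcp_pos'],manip.sense()['force'])
S=shot('side','side5'); V=cloud(S)
rect(V,(265,325,120,200),.075,.1,'held')
cv2.imwrite('pics/c5.png',cv2.resize(S['color'][110:200,240:350],None,fx=5,fy=5,interpolation=cv2.INTER_CUBIC))
```

```text
[0.61095604 0.3156741  0.144772  ] [0.7480252  0.37512843 0.13678489]
held 206 c [607.3 310.8] size [51.8 33.4] ang 22.9 z 88.4 mean [608.4 307.9]
```

View pics/c5.png

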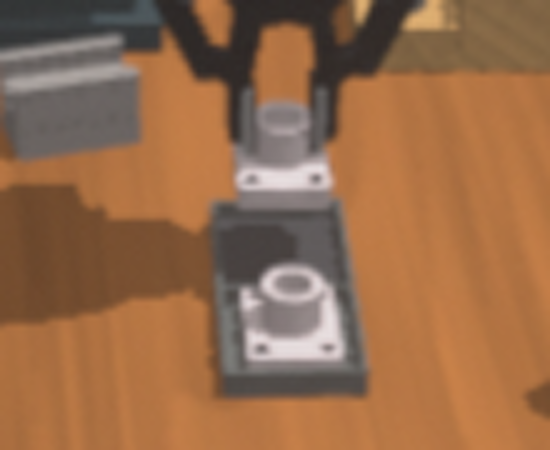

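The bracket hangs level over the empty pocket and squared to the tray. Lowering to about 3 mm above the floor.

step_arm(moves=[0.25,0,0,-0.06,0,0.25,0,0,-0.12,0,0.25,0,0,-0.18,0,0.25,0,0,-0.23,0,0.25,0,0,-0.235,0,0.25,0,0,-0.24,0,0.25,0,0,-0.24,0])

```text
t: 18.82
tcp_pos: [0.6106, 0.3163, 0.0963]
tool_rot: [0.722, 0.692, 0.0, 0.0]
force: [0.8, -0.4, -1.4]
finger_gap: 0.326
gripper_force: 59.4
```

step_arm(moves=[0.25,0,0,-0.005,0,0.25,0,0,-0.01,0,0.25,0,0,-0.01,0,0.25,0,0,-0.01,0])

```text
t: 19.32
tcp_pos: [0.6106, 0.3163, 0.0947]
tool_rot: [0.722, 0.692, 0.0, 0.0]
force: [-0.3, -0.4, 5.0]
finger_gap: 0.329
gripper_force: 60.0
```

Contact. Letting go and rising.

step_arm(moves=[0.25,0,0,0.004,0,0.45,0,0,0.006,0,0.5,0,0,0.006,0,0.5,0,0,0.006,0,0.5,0,0,0.1,0,0.5,0,0,0.3,0,0.5,0,0,0.6,0,0.5,0,0,0.8,0,0.5,0,0,0.8,0])

```text
t: 20.45
tcp_pos: [0.6126, 0.317, 0.2604]
tool_rot: [0.722, 0.692, 0.005, 0.002]
force: [0.8, 0.2, 0.2]
finger_gap: 0.501
gripper_force: 0.0
```

Run:
```python
from m import *
T=shot('top','top6'); W=cloud(T); S=shot('side','side6'); V=cloud(S)
rect(W,(290,345,150,200),.049,.06,'riser'); rect(W,(280,325,225,275),.040,.076,'step'); rect(W,(280,325,225,275),.066,.076,'land')
rect(V,(310,370,215,275),.051,.06,'riserS');rect(V,(225,290,215,275),.066,.076,'landS')
rect(V,(270,320,140,190),.036,.046,'2 bosses');rect(V,(275,320,140,170),.015,.023,'flange')
```

```text
riser 598 c [647.9 -46.2] size [74.8 51.5] ang 79.4 z 55.9 mean [647.4 -46.2]
step 361 c [491.7 -22.9] size [31.9 62.2] ang 80.5 z 61.4 mean [491.8 -22.8]
land 139 c [508.  -25.6] size [31.9 29. ] ang 80.3 z 69.6 mean [509.9 -26.1]
riserS 738 c [647.7 -46.5] size [80.3 49.9] ang 78.9 z 55.8 mean [646.9 -50.1]
landS 154 c [508.3 -25.7] size [35.2 29.9] ang 76.5 z 69.5 mean [510.2 -28.1]
2 bosses 147 c [607.  276.6] size [111.7  28.4] ang 88.9 z 40.8 mean [607.  273.9]
flange 216 c [609.7 307.5] size [99.1 70.1] ang 87.5 z 19.2 mean [606.5 301.5]
```

step_arm(moves=[0.85,0,-0.25,0,-0.02,0.85,0,-0.5,0,-0.042,0.85,0,-0.75,0,-0.042,0.85,0,-1,0,-0.042,0.85,0,-1,0,-0.042,0.85,0,-1,0,-0.042])

```text
t: 21.3
tcp_pos: [0.6097, 0.1163, 0.2527]
tool_rot: [0.766, 0.642, -0.001, -0.001]
force: [0.3, -0.1, 0.8]
finger_gap: 0.851
gripper_force: 0.0
```

step_arm(moves=[0.85,0.06,-0.25,0,0,0.85,0.12,-0.5,0,0,0.85,0.18,-0.75,0,0,0.85,0.18,-0.81,-0.1,0,0.85,0.18,-0.81,-0.3,0,0.85,0.18,-0.81,-0.45,0,0.85,0.18,-0.81,-0.45,0,0.85,0.18,-0.81,-0.45,0])

```text
t: 22.3
tcp_pos: [0.6471, -0.0448, 0.1646]
tool_rot: [0.766, 0.643, 0.0, 0.0]
force: [0.8, -1.6, 0.5]
finger_gap: 0.852
gripper_force: 0.0
```

step_arm(moves=[0.85,0.004,-0.007,-0.1,0,0.85,0.004,-0.007,-0.2,0,0.85,0.004,-0.007,-0.28,0,0.85,0.004,-0.007,-0.28,0,0.6,0.004,-0.007,-0.28,0,0.5,0.004,-0.007,-0.28,0,0.5,0.004,-0.007,-0.28,0,0.5,0.004,-0.007,-0.28,0,0.5,0.004,-0.007,-0.28,0], grip_force=90)

```text
t: 23.42
tcp_pos: [0.6479, -0.0474, 0.109]
tool_rot: [0.766, 0.643, 0.001, 0.001]
force: [0.6, -0.3, 5.9]
finger_gap: 0.555
gripper_force: 96.8
```

step_arm(moves=[0.5,0,0,0.08,0,0.5,0,0,0.2,0,0.5,0,0,0.35,0,0.5,-0.02,-0.1,0.45,-0.06,0.5,-0.06,-0.25,0.45,-0.12,0.5,-0.12,-0.4,0.45,-0.18,0.5,-0.18,-0.55,0.45,-0.24,0.5,-0.24,-0.7,0.45,-0.3,0.5,-0.3,-0.85,0.45,-0.36,0.5,-0.325,-1,0.45,-0.406,0.5,-0.325,-1,0.45,-0.406,0.5,-0.325,-1,0.45,-0.406])

```text
t: 24.92
tcp_pos: [0.5811, -0.2464, 0.1971]
tool_rot: [0.998, 0.06, -0.001, -0.001]
force: [-0.1, 0.5, -6.6]
finger_gap: 0.561
gripper_force: 95.6
```

step_arm(moves=[0.5,0,-0.067,-0.1,0,0.5,0,-0.067,-0.2,0,0.5,0,-0.067,-0.3,0,0.5,0,-0.067,-0.35,0,0.5,0,-0.067,-0.35,0])

```text
t: 25.55
tcp_pos: [0.5817, -0.2601, 0.1265]
tool_rot: [0.998, 0.06, -0.001, -0.001]
force: [0.1, -1.1, -6.0]
finger_gap: 0.563
gripper_force: 95.5
```

Run:
```python
from m import *
print(manip.sense()['tcp_pos'],manip.sense()['tool_rot'],manip.sense()['force'])
S=shot('side','side7')
cv2.imwrite('pics/c7.png',cv2.resize(S['color'][300:420,260:400],None,fx=4,fy=4,interpolation=cv2.INTER_CUBIC))
```

```text
[ 0.58167403 -0.26012972  0.12645435] [ 9.98168489e-01  6.04805490e-02 -1.07668024e-03 -7.82619783e-04] [ 0.09409211 -1.14991915 -6.02221885]
```

View pics/c7.png

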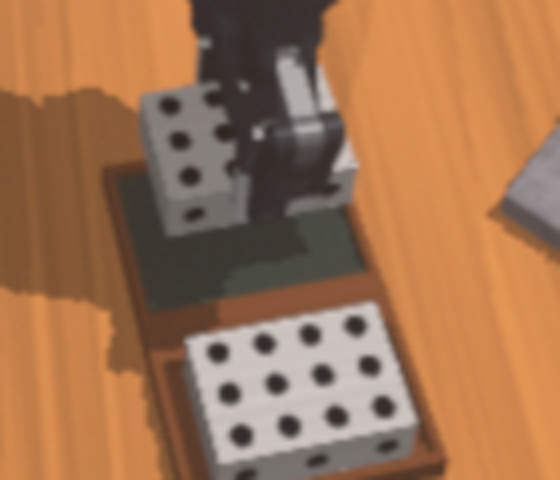

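The riser hangs level and squared over the empty pocket. Lowering.

step_arm(moves=[0.5,0.005,0,-0.05,0,0.5,0.005,0,-0.1,0,0.5,0.005,0,-0.15,0,0.5,0.005,0,-0.18,0,0.5,0.005,0,-0.185,0,0.5,0.005,0,-0.185,0])

```text
t: 26.35
tcp_pos: [0.5833, -0.2607, 0.091]
tool_rot: [0.998, 0.06, 0.0, 0.0]
force: [-0.1, -0.0, -7.0]
finger_gap: 0.563
gripper_force: 95.6
```

step_arm(moves=[0.5,0,0,-0.005,0,0.5,0,0,-0.01,0,0.5,0,0,-0.01,0,0.5,0,0,-0.01,0])

```text
t: 26.85
tcp_pos: [0.5832, -0.2606, 0.089]
tool_rot: [0.998, 0.06, 0.0, 0.0]
force: [0.4, -0.0, -6.3]
finger_gap: 0.56
gripper_force: 95.6
```

step_arm(moves=[0.5,0,0,-0.005,0,0.5,0,0,-0.01,0,0.5,0,0,-0.015,0,0.5,0,0,-0.015,0,0.5,0,0,-0.015,0])

```text
t: 27.48
tcp_pos: [0.5832, -0.2606, 0.087]
tool_rot: [0.998, 0.06, 0.0, 0.0]
force: [-3.3, 2.6, 5.7]
finger_gap: 0.561
gripper_force: 97.0
```

Down on the floor. Opening only a little because of the twin block, then rising.

step_arm(moves=[0.5,0,0,0.005,0,0.6,0,0,0.006,0,0.66,0,0,0.006,0,0.66,0,0,0.006,0,0.66,0,0,0.1,0,0.66,0,0,0.25,0,0.66,0,0,0.5,0,0.66,0,0,0.8,0,0.66,0,0,0.8,0])

```text
t: 28.6
tcp_pos: [0.5859, -0.2623, 0.2535]
tool_rot: [0.998, 0.06, 0.006, 0.004]
force: [0.9, 0.1, 0.9]
finger_gap: 0.657
gripper_force: 0.0
```

step_arm(moves=[0.6,-0.1,0.25,0,-0.05,0.6,-0.2,0.5,0,-0.092,0.6,-0.32,0.75,0,-0.092,0.6,-0.428,1,0,-0.092,0.6,-0.428,1,0,-0.092,0.6,-0.428,1,0,-0.092])

```text
t: 29.35
tcp_pos: [0.4981, -0.0609, 0.2463]
tool_rot: [0.996, -0.084, 0.001, 0.0]
force: [0.6, -0.0, -0.1]
finger_gap: 0.605
gripper_force: 0.0
```

step_arm(moves=[0.6,0,0.18,-0.1,0,0.6,0,0.18,-0.3,0,0.6,0,0.18,-0.4,0,0.6,0,0.18,-0.4,0,0.6,0,0.18,-0.4,0])

```text
t: 29.98
tcp_pos: [0.4986, -0.0257, 0.1664]
tool_rot: [0.996, -0.085, 0.001, 0.0]
force: [1.1, 0.6, 0.6]
finger_gap: 0.602
gripper_force: 0.0
```

step_arm(moves=[0.6,0,0.004,-0.1,0,0.6,0,0.004,-0.2,0,0.6,0,0.004,-0.27,0,0.6,0,0.004,-0.27,0,0.4,0,0.004,-0.27,0,0.3,0,0.004,-0.27,0,0.3,0,0.004,-0.27,0,0.3,0,0.004,-0.27,0,0.3,0,0.004,-0.27,0], grip_force=90)

```text
t: 31.1
tcp_pos: [0.498, -0.0239, 0.1129]
tool_rot: [0.996, -0.084, 0.001, 0.0]
force: [-1.2, 0.6, 6.0]
finger_gap: 0.356
gripper_force: 89.7
```

step_arm(moves=[0.3,0,0,0.1,0,0.3,0,0,0.25,0,0.3,0,0,0.4,0,0.3,-0.06,0.2,0.45,0.018,0.3,-0.12,0.4,0.45,0.018,0.3,-0.18,0.6,0.45,0.018,0.3,-0.24,0.8,0.45,0.018,0.3,-0.24,1,0.45,0.018,0.3,-0.24,1,0.45,0.018,0.3,-0.24,1,0.45,0.018])

```text
t: 32.35
tcp_pos: [0.449, 0.176, 0.2016]
tool_rot: [0.998, -0.055, -0.001, 0.0]
force: [-0.5, -0.3, -4.8]
finger_gap: 0.358
gripper_force: 90.5
```

step_arm(moves=[0.3,-0.06,0.25,0,0,0.3,-0.12,0.5,0,0,0.3,-0.185,0.76,-0.1,0,0.3,-0.185,0.76,-0.25,0,0.3,-0.185,0.76,-0.35,0,0.3,-0.185,0.76,-0.35,0,0.3,-0.185,0.76,-0.35,0])

```text
t: 33.22
tcp_pos: [0.4134, 0.3275, 0.1323]
tool_rot: [0.998, -0.057, 0.0, -0.0]
force: [-1.0, 0.4, -3.6]
finger_gap: 0.353
gripper_force: 91.2
```

Run:
```python
from m import *
print(manip.sense()['tcp_pos'],manip.sense()['tool_rot'],manip.sense()['force'])
S=shot('side','side8')
cv2.imwrite('pics/c8.png',cv2.resize(S['color'][110:200,170:270],None,fx=5.5,fy=5.5,interpolation=cv2.INTER_CUBIC))
```

```text
[0.41336168 0.327511   0.13234197] [ 9.98391789e-01 -5.66898564e-02  2.87957813e-04 -1.15192510e-04] [-1.00817026  0.35577442 -3.59752979]
```

View pics/c8.png

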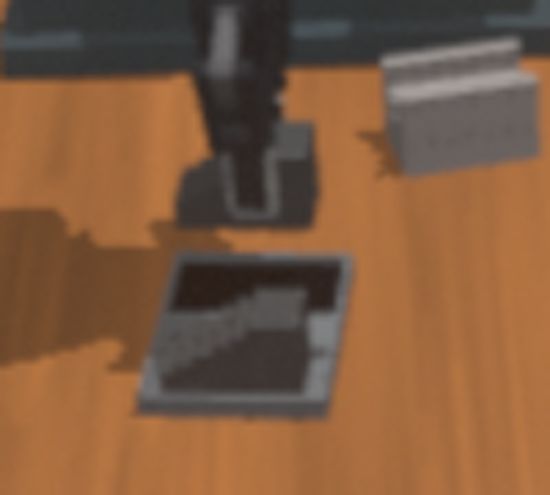

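The step block hangs level behind the twin, in line with the empty pocket. Lowering.

step_arm(moves=[0.3,0,0,-0.05,0,0.3,0,0,-0.1,0,0.3,0,0,-0.15,0,0.3,0,0,-0.19,0,0.3,0,0,-0.2,0,0.3,0,0,-0.2,0])

```text
t: 34.02
tcp_pos: [0.4125, 0.3282, 0.0917]
tool_rot: [0.998, -0.056, -0.0, 0.0]
force: [0.1, -0.5, -3.8]
finger_gap: 0.359
gripper_force: 91.3
```

step_arm(moves=[0.3,0,0,-0.005,0,0.3,0,0,-0.01,0,0.3,0,0,-0.015,0,0.3,0,0,-0.015,0,0.3,0,0,-0.015,0])

```text
t: 34.65
tcp_pos: [0.4126, 0.3282, 0.089]
tool_rot: [0.998, -0.056, 0.0, -0.0]
force: [0.5, 0.3, -3.5]
finger_gap: 0.36
gripper_force: 91.7
```

step_arm(moves=[0.3,0,0,-0.005,0,0.3,0,0,-0.01,0,0.3,0,0,-0.01,0,0.3,0,0,-0.01,0])

```text
t: 35.15
tcp_pos: [0.4126, 0.3282, 0.0889]
tool_rot: [0.998, -0.056, 0.001, -0.0]
force: [-2.5, -1.3, 12.8]
finger_gap: 0.351
gripper_force: 93.7
```

Firm contact at the expected height. Letting go, rising and moving clear.

step_arm(moves=[0.3,0,0,0.008,0,0.42,0,0,0.01,0,0.5,0,0,0.01,0,0.5,0,0,0.01,0,0.5,0,0,0.1,0,0.5,0,0,0.25,0,0.5,0,0,0.5,0,0.5,0,-0.2,0.8,0,0.5,0,-0.8,0.8,0,0.5,0,-1,0.8,0,0.5,0,-1,0.8,0,0.5,0,-1,0.8,0])

```text
t: 36.65
tcp_pos: [0.4126, 0.126, 0.2471]
tool_rot: [0.998, -0.058, 0.0, 0.0]
force: [0.4, -0.1, 0.1]
finger_gap: 0.499
gripper_force: 0.0
```

Run:
```python
from m import *
T=shot('top','top9'); W=cloud(T); S=shot('side','side9'); V=cloud(S)
rect(W,(130,175,245,300),.018,.05,'step'); rect(V,(190,240,145,190),.042,.049,'landsS')
rect(W,(370,412,185,235),.029,.04,'riser'); rect(W,(412,450,185,235),.029,.04,'twin')
rect(W,(140,182,170,215),.034,.046,'boss'); rect(W,(365,450,250,310),.025,.036,'strap');rect(W,(365,450,250,310),.05,.07,'post')
a=[cv2.resize(T['color'][v:v+60,u:u+90],(400,267),interpolation=cv2.INTER_CUBIC) for u,v in((137,165),(127,245),(365,180),(365,250))]
cv2.imwrite('pics/end.png',np.vstack([np.hstack(a[:2]),np.hstack(a[2:])]))
```

```text
step 350 c [405.6 327.6] size [33.5 61.9] ang 82.9 z 38.4 mean [407.6 327.3]
landsS 151 c [418.3 288.3] size [105.6  27.6] ang 84.0 z 45.3 mean [420.5 284.9]
riser 605 c [ 584.5 -260.5] size [75.2 50.8] ang 6.2 z 34.1 mean [ 584.2 -260.3]
twin 606 c [ 591.9 -343.6] size [75.4 52. ] ang 6.4 z 34.0 mean [ 591.2 -343. ]
boss 78 c [609.6 314.1] size [31.  28.6] ang 23.3 z 41.4 mean [608.4 313.3]
strap 702 c [ 407.9 -284. ] size [163.6  40. ] ang 88.7 z 31.1 mean [ 408.3 -263.2]
post 45 c [ 407.7 -295.3] size [14.5 13.9] ang 42.6 z 61.7 mean [ 407.9 -295. ]
```

View pics/end.png

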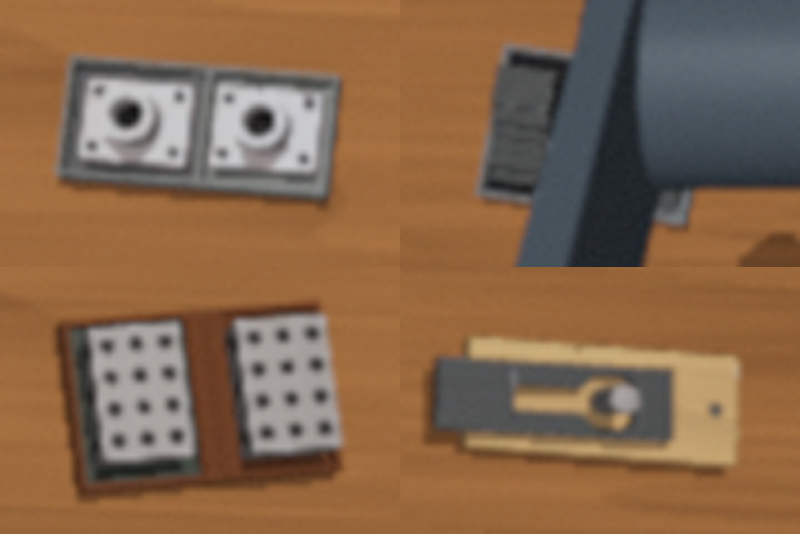

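The final picture shows the bracket, riser and step block inside their pockets at the same heights as their twins, and the strap flat on its board with the post through its round end. The gripper is clear, so I'm handing in.

```bash
python3 -c "
from station import manip
print(manip.sign_off())"
```

```text
the job is handed in; nothing more can be done
None
```

The job is handed in at about 37 s of the 90 s, with no score returned: the strap is on its post, the bracket, riser and step block are in their pockets, and my last measurements put all four inside the limits.

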